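# Clip the run card to the copy stand

## Task

Squeeze the yellow spring clip off the wall of the blue bin, then push its open jaws down over the middle of the white run card's top edge until the clip is fully home, and let it close so that it pinches the card and the stand's backboard together. Line it up with the reclined board, push gently, keep the card on its ledge and do not shift the stand or disturb the bottle, the jar or the orange box.

Things in the scene. Friction and masses are not known exactly. Their poses are not given: they have to be found in the camera images.
- clip: yellow spring clip like a clothes peg, 97 mm long, 40 mm wide, 80 g, parked upright on the bin's +x wall. Origin: middle of its throat (underside of the black bar between the jaws), which rests on the edge the clip is on. z: jaws to handles; y: along the hinge pin; x: the way jaws and handles open (symmetric, either side may be front). Jaws end 35 mm below the origin, rubber lips the last 10 mm
- clip_handles (a point): point midway between the two flat handles, 52 mm above the clip's origin, a good height to squeeze at. Handles are 36 mm wide, 3 mm thick and end 63 mm above the origin; closed they measure 51 mm over their tops, squeezed to the stop they are parallel, 20 mm over their outsides, and the jaws gape 34 mm. Squeezing takes about 15 N
- clip_front (a joint): opening angle of each jaw (both move alike): 0 when closed on the 6 mm bin wall, about 0.03 when closed on card and backboard together, 0.30 squeezed fully open, -0.07 closed on nothing
- card: white hard plastic run card with an orange bar and grey lines on its front, 110 mm wide, 156 mm tall, 4 mm thick, 90 g, loose, standing on the stand's ledge and leaning on its backboard. Origin: middle of its lower edge on its back face; z: up along the card; y: along its width; x: its front normal (it fills x = 0 to 4 mm)
- card_top (a point): middle of the card's top edge, 156 mm above the card's origin along its z
- stand: dark grey copy stand, loose, 0.9 kg, base 130 x 150 x 12 mm, backboard 130 mm wide, 160 mm long, 5 mm thick, leaning back 20 degrees from vertical, with a lipped ledge at its foot. Front along its +x, board's top leaning to -x. Origin: centre of the base's underside. The card stands 8 mm higher than the board; both together are 9 mm thick
- bin: blue open stationery bin, fixed, 120 mm (x) by 160 mm (y), 75 mm high, walls 6 mm; origin: centre of its underside; the clip is parked on its +x wall, anywhere near the middle
- solvent: clear solvent bottle with a blue cap, radius 35 mm, 150 mm tall; origin: centre of its underside; leave alone
- jar: amber jar with a black lid, radius 26 mm, 60 mm tall; origin: centre of its underside; leave alone
- tipbox: orange pipette tip box with white dots on top, 120 x 85 x 50 mm; origin: centre of its underside; leave alone
Not all that is in view belongs to the job. Of the things that look like the clip, the largest one is meant.

How it is judged:
On the way, in this order (a step that is already met when the one before it is completed fails the run):
1. the clip is off the bin, its jaws at least 50 mm above the wall's edge (z of clip in the frame of bin above 0.16 m), for 0.1 s.
2. the jaws are held open astride the card's top edge (value of joint clip_front above 0.1 rad and distance between clip and card_top below 0.028 m), for 0.1 s.
At the end, for the whole second after the job is handed in: Throat within 4 mm of the card's top edge and within 20 mm of its middle, clip in line within 8 degrees, closed and pressing on card and stand (over 2 N each); card on its ledge, leaning on the board; stand upright, within 20 mm of its start; all at rest (z of clip in the frame of card_top between -0.003 and 0.004 m and y of clip in the frame of card_top between -0.02 and 0.02 m and angle between the z axis of clip and the z axis of card, either way round below 0.14 rad and angle between the y axis of clip and the y axis of card, either way round below 0.14 rad and contact force between clip and card above 2 N and contact force between clip and stand above 2 N and value of joint clip_front below 0.08 rad and distance between card and stand below 0.042 m and angle between the z axis of card and the z axis of stand, either way round between 0.28 and 0.42 rad and distance of stand from where it was at the start of the episode below 0.02 m and angle between stand's own z axis and vertical below 0.05 rad and linear speed of each of clip, card below 0.01 m/s); the robot touches nothing.
It fails at once if the clip was pressed hard onto the card (over 35 N) (contact force between clip and card above 35 N).
It fails at once if the stand was shifted by more than 20 mm (distance of stand from where it was at the start of the episode above 0.02 m).
It fails at once if the solvent bottle was disturbed (over 20 mm) (distance of solvent from where it was at the start of the episode above 0.02 m).
It fails at once if the jar was disturbed (over 20 mm) (distance of jar from where it was at the start of the episode above 0.02 m).
It fails at once if the orange box was disturbed (over 20 mm) (distance of tipbox from where it was at the start of the episode above 0.02 m).
It also fails if it takes over 38 s, if anything falls off the work surface, if the arm or the gripper's body presses on something with over 40 N, if the wrist force passes 120 N, or if a joint passes its speed limit or range.

## Robot

A 6-joint arm with a two-finger parallel gripper is mounted at the origin on the work surface. World frame = base frame: x ahead of the robot, y to its left, z up, the work surface at z = 0. Lengths are in m, angles in rad, forces in N, time in s.
With the tool pointing down it reaches from about 0.4 to 0.825 m from the base axis. Payload 7 kg.
Tool frame: the origin (TCP) lies at the very end of the fingers, on their centre line; the grasp point (between the pads) lies bot.tcp_to_grasp behind it (bot.tcp_to_grasp is the distance from the TCP to the grasp point, in m); z points along the fingers, y is the line along which they close (so a half turn about z gives the same grasp; the last joint's range is limited). The gripper opens to 85 mm and grips with 20 to 120 N. Pads are 22 mm wide; open, the fingers measure 114 mm over their backs; the gripper's body (76 mm by 85 mm) begins 54 mm behind the grasp point. The pads swing forward as they close: fully open they stand 13 mm farther back than shut.
Start: joints at [-0.87, 0.359, 0.012, 0, -1.224, -0.288], TCP at [0.271, -0.618, 0.231] pointing down, gripper open.
Joint ranges: [-3.07, 3.07], [-1.43, 2.12], [-1.02, 1.25], [-3.03, 1.67], [-3.05, -0], [-3.03, 3.03]. Speed limits (rad/s): [2.39, 2.39, 3.01, 3.14, 3.14, 3.14].

## Interface

Orientations are given as a unit quaternion [x, y, z, w].
In Python, from rig import bot gives the robot as it stands.
- The arm moves only by the shell command python3 -m pendant 'ROWS' [OPENING] [FORCE]. ROWS is JSON, a list of rows, each a list of 6 numbers: the shift along the world's x, y, z in mm, then the turn, a rotation vector about the world's x, y, z in rad. In form: [[x, y, z, ax, ay, az], ...]. A call has 1 to 10 rows; each row is the pose to reach, as a shift and turn from the pose commanded when the call began; what a row does not reach only later rows make up. A row lasts 1/12 s, in which the tool goes at most 41.7 mm and 7.16 degrees, less where a joint would pass 70% of its speed; a pose out of reach is approached as far as the arm can. A call with a gripper value outside its range is refused whole. OPENING is the opening, from 0 (shut) to 1 (fully open), set as the call begins (- or left out, the last holds). The fingers move at their own pace and stop on an object; FORCE is the grip in N (left out, the last holds). Time passes only in rows, so rows that repeat a pose let the fingers close. It gives the time, the measured TCP pose, the force, the opening and the grip force at its end, in the units of the state.
- bot.observe(): the state, without advancing time (a new reading comes with each control period).
- bot.capture(name): name is "side" or "top" or "wrist"; returns a dict with "img" (480x640x3 uint8, red, green, blue), "vertical_fov" (degrees; the focal length in pixels is half the picture's height over the tangent of half this angle, whatever the lens; pixels are square), "cx", "cy" (the principal point, pixels), "pose" (4x4, takes a point from camera to world coordinates). Camera axes: x right, y down, z forward; pixel columns grow to the right and rows downward; lengths in m; the calibration is good to about 2 mm. A picture is of the moment at which its call begins. There is no depth.
- bot.finish_job(): hands the job in; it is judged then, once.
Trained networks look in a picture, given as the dict that the camera call returned (one of the last four; its "shot" number tells which), for a name from the list of things; names that differ only in an ending like _2 or _b are one class to them, and where a whole thing is asked for, a point or a joint stands for the part that bears it (a point fixed in the world has none). Each returns a list of dicts, best first, with "p" (0 to 1); they miss things now and then, are a little off and sometimes report something else, mostly with a low value. They report only what shows in the picture. A call takes as long as a camera call. They do not tell look-alikes from the thing itself.
- bot.search_frame(picture, query): "xy" ([column, row] in pixels, amid what is visible of it).
The state is a dict: "t": time; "joints": joint angles; "qvel": joint speeds; "tau": joint torques, N m; "tool_pos": TCP position; "ee_rot": TCP orientation; "contact_force": force on the tool from outside, world axes, zero at the start; "moment": the same for the moment, N m; "grip_width": opening from 0.0 (shut) to 1.0 (fully open); "grasp_force": force on a finger pad.
Only numpy, scipy, OpenCV 4.12 (cv2) and the standard library are available. Lean on these libraries where they do the work, as an engineer would, in place of code of your own. Each camera call takes 0.05 s, during which the arm holds its last target. There are 200 camera calls.

## Working session

There is one attempt and no reset: what is moved stays moved. The work goes in short steps, Python scripts to look and compute and a shell command to move; the robot and the scene stay as the last step left them, time stands still between calls to the robot, and variables do not carry over. Pictures are saved under pics/ and viewed, at most 10 in all, crops included, and the job is handed in when it is done.

```bash
mkdir -p pics; ls; cat > h.py <<'E'
import numpy as np, cv2
from rig import bot
def K(c):
    f=240/np.tan(np.radians(c["vertical_fov"])/2); return f,c["cx"],c["cy"]
def ray(c,uv):
    f,cx,cy=K(c); d=np.array([(uv[0]-cx)/f,(uv[1]-cy)/f,1]); P=np.array(c["pose"]); d=P[:3,:3]@d
    return P[:3,3],d/np.linalg.norm(d)
def onz(c,uv,z):
    o,d=ray(c,uv); return o+d*(z-o[2])/d[2]
def proj(c,p):
    f,cx,cy=K(c); P=np.array(c["pose"]); q=P[:3,:3].T@(np.array(p)-P[:3,3]); return np.array([cx+f*q[0]/q[2],cy+f*q[1]/q[2]])
def tri(l):
    A=np.zeros((3,3));b=np.zeros(3)
    for c,uv in l:
        o,d=ray(c,uv);M=np.eye(3)-np.outer(d,d);A+=M;b+=M@o
    return np.linalg.solve(A,b)
def save(c,n): cv2.imwrite("pics/"+n+".png",cv2.cvtColor(c["img"],cv2.COLOR_RGB2BGR))
E
python3 - <<'E'
from h import *
import pickle
np.set_printoptions(precision=4,suppress=True)
s=bot.observe(); print(s, bot.tcp_to_grasp)
for n in ("side","top"):
    c=bot.capture(n); save(c,n+"0"); pickle.dump(c,open(n+".pkl","wb"))
    print(n,c["vertical_fov"],c["cx"],c["cy"],np.array(c["pose"]))
    for q in ("clip","card","stand","bin","solvent","jar","tipbox"):
        print(q,[(np.round(r["xy"]),round(r["p"],2)) for r in bot.search_frame(c,q)])
E
```

```text
pics
{'t': 0.0, 'joints': array([-0.8699,  0.3594,  0.011 , -0.0003, -1.2241, -0.2881]), 'qvel': array([-0.0007, -0.0002,  0.0003,  0.0019, -0.0018, -0.0003]), 'tau': array([  0.0001, -58.3324,  29.3406,   6.9363,  -0.0061,   0.    ]), 'tool_pos': array([ 0.2706, -0.6179,  0.2304]), 'ee_rot': array([-0.2049,  0.9788,  0.0008, -0.0003]), 'contact_force': array([-0.0151,  0.3351,  0.5554]), 'moment': array([-0.0471,  0.0143,  0.0484]), 'grasp_force': 0.0, 'grip_width': 1.0052743494420289} 0.0187
side 50.62197150171298 322.86410431884315 239.74716301265562 [[-0.9905 -0.0734  0.1165  0.4667]
 [-0.1375  0.5765 -0.8055  0.6684]
 [-0.008  -0.8138 -0.5811  0.6943]
 [ 0.      0.      0.      1.    ]]
clip [(array([330., 233.]), 0.82), (array([289., 260.]), 0.74), (array([302., 235.]), 0.53)]
card [(array([305., 363.]), 0.84), (array([234., 293.]), 0.53), (array([329., 230.]), 0.52)]
stand [(array([307., 408.]), 0.79)]
bin []
solvent []
jar [(array([421., 312.]), 0.83), (array([331., 232.]), 0.44)]
tipbox [(array([341., 196.]), 0.9)]
top 52.97943084608274 315.13972642427575 245.76889340189274 [[-0.0188 -0.9954  0.0942  0.4815]
 [-0.9993  0.0216  0.0293 -0.1284]
 [-0.0312 -0.0936 -0.9951  0.9718]
 [ 0.      0.      0.      1.    ]]
clip [(array([366., 240.]), 0.78), (array([392., 200.]), 0.65), (array([344., 198.]), 0.61)]
card [(array([170., 244.]), 0.83)]
stand [(array([195., 248.]), 0.76)]
bin [(array([355., 272.]), 0.81)]
solvent [(array([274., 159.]), 0.66)]
jar [(array([293., 337.]), 0.87)]
tipbox [(array([493., 232.]), 0.95)]
```

View pics/top0.png

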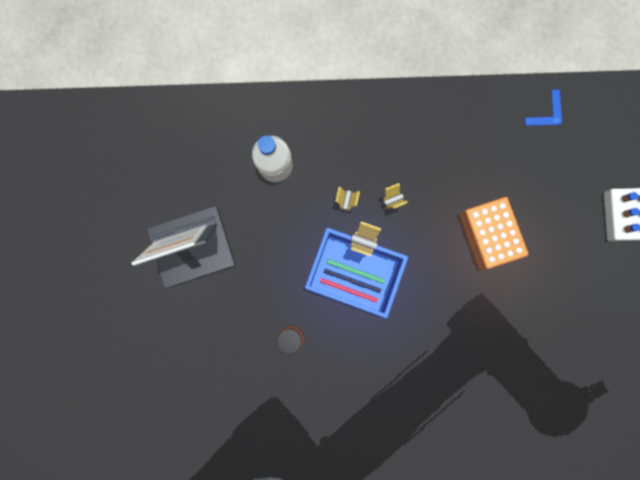

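View pics/side0.png

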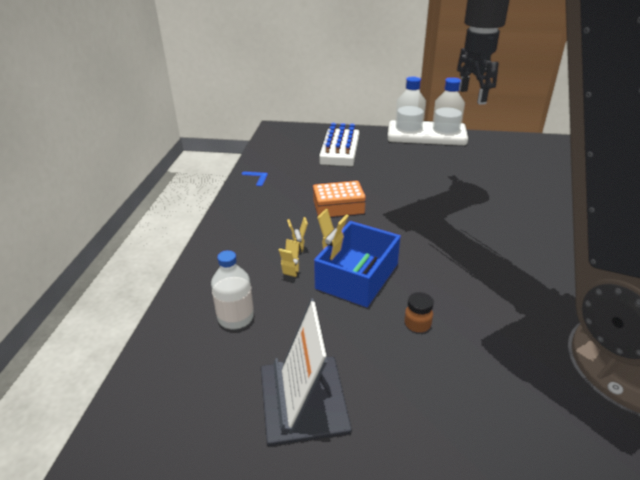

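```bash
python3 - <<'E'
import cv2,numpy as np
t=cv2.imread('pics/top0.png');s=cv2.imread('pics/side0.png')
g=lambda i,x,y,w,h,k:cv2.resize(i[y:y+h,x:x+w],None,fx=k,fy=k,interpolation=cv2.INTER_CUBIC)
f=lambda i:np.uint8(255*(i/255.)**.6)
a=np.hstack([g(t,125,195,115,100,3.4783),g(s,255,300,100,145,300/100*1)[:0]]) if 0 else g(t,125,195,115,100,3.45)
b=g(s,255,300,100,145,3.9)
c=g(t,300,175,120,75,3.3)
o=np.zeros((600,800,3),np.uint8)
o[:345,:a.shape[1]]=a[:345]; o[350:350+c.shape[0],:c.shape[1]]=c[:250]; o[:b.shape[0],405:405+b.shape[1]]=b[:600,:395]
cv2.imwrite('pics/c1.png',f(o))
E
```

```text
(no output)
```

View pics/c1.png

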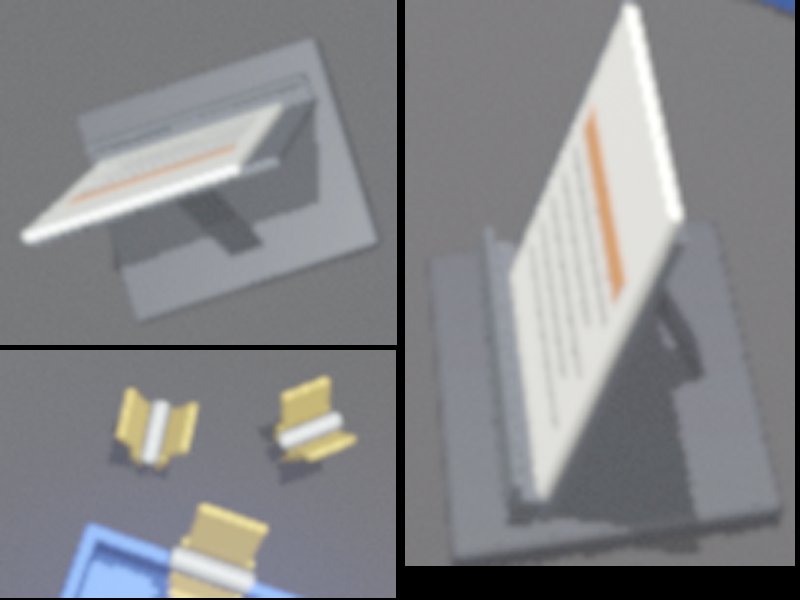

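```bash
python3 - <<'E'
from h import *
import pickle
np.set_printoptions(precision=4,suppress=True)
t=pickle.load(open('top.pkl','rb'));s=pickle.load(open('side.pkl','rb'))
A=tri([(t,(132,264)),(s,(325,356.4))]);B=tri([(t,(194,244.3)),(s,(312.9,302))])
for p,a,b in((A,(132,264),(325,356.4)),(B,(194,244.3),(312.9,302))):print(p,proj(t,p)-a,proj(s,p)-b)
print(np.linalg.norm(A-B),(A+B)/2,'yaw of y',np.degrees(np.arctan2(*(A-B)[1::-1])))
q=[onz(t,(x/3.45+125,y/3.45+195),.012) for x,y in((315,40),(378,240),(138,320),(78,118))]
print(np.array(q),np.mean(q,0),[np.linalg.norm(q[i]-q[i-1]) for i in range(4)])
q=[onz(t,u,.075) for u in((329,230),(407,259),(387,316),(307,286))]
print(np.array(q),np.mean(q,0),[np.linalg.norm(q[i]-q[i-1]) for i in range(4)],np.degrees(np.arctan2(*(q[1]-q[0])[1::-1])))
for z in(.075,.085,.1):print(onz(t,(364.2,241.7),z))
print(tri([(t,(364.2,241.7)),(s,(332,236))]))
for n,u,z in (('sol',(274,165),.1),('jar',(290,341),.06),('tip',(493,232),.05)):print(n,onz(t,u,z))
E
```

```text
[0.5328 0.2061 0.167 ] [0.021  0.3336] [-0.4156 -0.0508]
[0.5649 0.1006 0.1663] [-0.0132 -0.1481] [0.1633 0.0222]
0.11020713231179606 [0.5489 0.1533 0.1667] yaw of y 106.9401294701682
[[0.6566 0.0992 0.012 ]
 [0.538  0.0622 0.012 ]
 [0.4943 0.2027 0.012 ]
 [0.6135 0.2396 0.012 ]] [0.5756 0.1509 0.012 ] [np.float64(0.14693006751358204), np.float64(0.12425039028590674), np.float64(0.1470929193666723), np.float64(0.1248199458618756)]
[[ 0.5955 -0.1286  0.075 ]
 [ 0.538  -0.272   0.075 ]
 [ 0.4339 -0.2316  0.075 ]
 [ 0.4916 -0.0855  0.075 ]] [ 0.5148 -0.1794  0.075 ] [np.float64(0.112445012755581), np.float64(0.15455360729144665), np.float64(0.11166614337893248), np.float64(0.1571705245203303)] -111.83868220516038
[ 0.572  -0.1938  0.075 ]
[ 0.571 -0.193  0.085]
[ 0.5695 -0.1919  0.1   ]
[ 0.5715 -0.1931  0.0842]
sol [ 0.716  -0.0293  0.1   ]
jar [ 0.3899 -0.0511  0.06  ]
tip [ 0.5877 -0.4409  0.05  ]
```

```bash
python3 -m pendant '[[30,42,0,0,0,0.08],[60,85,0,0,0,0.16],[90,127,0,0,0,0.24],[120,170,0,0,0,0.32],[150,212,0,0,0,0.4],[180,255,0,0,0,0.48],[210,297,0,0,0,0.55],[240,340,0,0,0,0.62],[270,382,0,0,0,0.7],[280,397,0,0,0,0.74]]' 1 40 && python3 -m pendant '[[20,28,0,0,0,0.04],[20,28,0,0,0,0.04],[20,28,0,0,0,0.04],[20,28,0,0,0,0.04],[20,28,0,0,0,0.04],[20,28,0,0,0,0.04]]'
python3 - <<'E'
from h import *
import pickle
np.set_printoptions(precision=4,suppress=True)
from scipy.spatial.transform import Rotation as R
s=bot.observe();print(s['t'],s['tool_pos'],R.from_quat(s['ee_rot']).as_matrix())
c=bot.capture("wrist");save(c,"w1");pickle.dump(c,open("w1.pkl","wb"));print(np.array(c["pose"]))
for q in ("clip","clip_handles"): print(q,[(np.round(r["xy"]),round(r["p"],2)) for r in bot.search_frame(c,q)])
E
```

```text
t: 1.63
tool_pos: [0.512, -0.276, 0.2318]
ee_rot: [-0.547, 0.837, -0.0, 0.0]
contact_force: [1.5, -0.9, 0.3]
grip_width: 1.001
grasp_force: 0.0
t: 2.13
tool_pos: [0.5304, -0.2508, 0.2314]
ee_rot: [-0.561, 0.828, -0.0, -0.0]
contact_force: [0.5, -0.5, -0.0]
grip_width: 0.997
grasp_force: 0.0
2.1333 [ 0.5304 -0.2508  0.2314] [[-0.3706 -0.9288  0.    ]
 [-0.9288  0.3706 -0.    ]
 [ 0.     -0.     -1.    ]]
[[-0.9291  0.3506  0.1179  0.501 ]
 [ 0.3699  0.8805  0.2964 -0.3263]
 [ 0.      0.319  -0.9478  0.3741]
 [ 0.      0.      0.      1.    ]]
clip [(array([196., 257.]), 0.98), (array([308., 309.]), 0.67), (array([244., 330.]), 0.62)]
clip_handles [(array([241., 332.]), 0.97), (array([305., 306.]), 0.88), (array([200., 259.]), 0.81)]
```

View pics/w1.png

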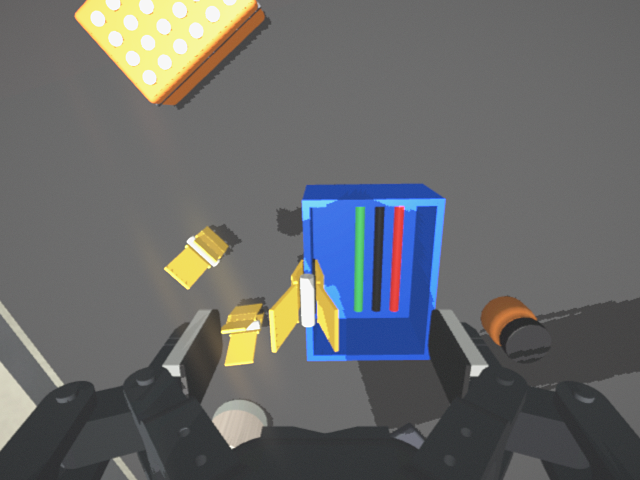

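```bash
python3 - <<'E'
from h import *
import pickle
np.set_printoptions(precision=4,suppress=True)
t=pickle.load(open('top.pkl','rb'));s=pickle.load(open('side.pkl','rb'));w=pickle.load(open('w1.pkl','rb'))
l=[(t,(364.2,241.7)),(w,(308,299)),(s,(332,236))]
for L in(l,l[:2]):
  p=tri(L);print(p,[proj(c,p)-u for c,u in L])
# bin +x wall line and yaw from wrist
a,b=onz(w,(308,199),.075),onz(w,(312,357),.075);print(a,b,(a+b)/2,np.degrees(np.arctan2(*(b-a)[1::-1])))
y=np.array([.3706,.9288,0]);x=np.array([.9288,-.3706,0])
# predicted handle tips
for o in ([.5713,-.1933,.075],):
  for sx in(-1,1):
    for sy in(-1,1):print(sx,sy,proj(w,np.array(o)+x*sx*.0255+y*sy*.018+[0,0,.063]))
  print(proj(w,o))
E
python3 - <<'E'
import cv2
i=cv2.imread('pics/w1.png')[180:370,230:460];cv2.imwrite('pics/w1c.png',cv2.resize(i,None,fx=3.1,fy=3.1,interpolation=2))
E
```

```text
[ 0.5712 -0.1913  0.0863] [array([-0.8738, -0.1825]), array([-0.5585, -1.288 ]), array([ 0.2551, -0.342 ])]
[ 0.5702 -0.1925  0.0916] [array([-0.0228,  0.095 ]), array([-0.2035,  0.0336])]
[ 0.5381 -0.2711  0.075 ] [ 0.5947 -0.1247  0.075 ] [ 0.5664 -0.1979  0.075 ] 68.87038909172495
-1 -1 [337.5755 306.7628]
-1 1 [337.0107 348.6078]
1 -1 [267.965  306.7168]
1 1 [270.2839 348.5658]
[307.1098 290.0891]
```

View pics/w1c.png

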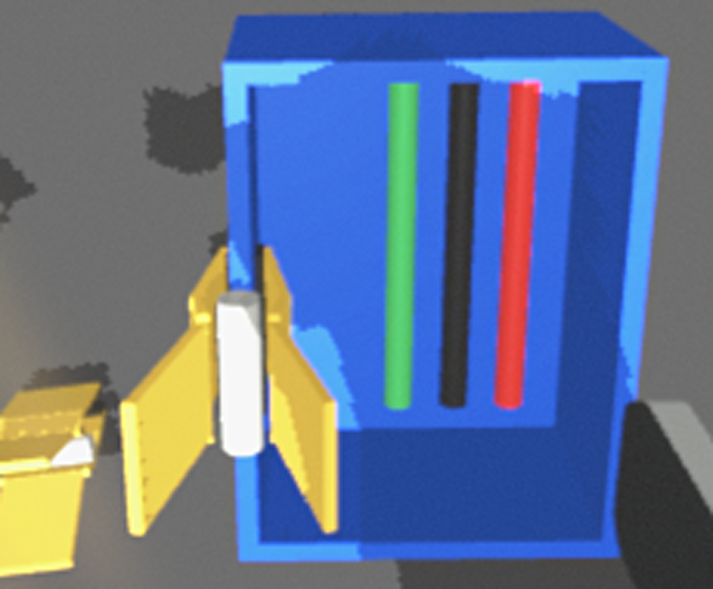

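```bash
python3 -m pendant '[[20,29,0,0,0,0],[41,59,-20,0,0,0],[41,59,-60,0,0,0],[41,59,-95,0,0,0],[41,59,-110,0,0,0],[41,59,-123,0,0,0],[41,59,-123,0,0,0],[41,59,-123,0,0,0],[41,59,-123,0,0,0]]'
python3 - <<'E'
from h import *
c=bot.capture("wrist");save(c,"w2")
c=bot.capture("side");save(c,"s2")
import cv2
a=cv2.imread('pics/w2.png');b=cv2.imread('pics/s2.png')[170:310,260:430]
o=np.hstack([cv2.resize(a,(400,300)),cv2.resize(b,(364,300))]);cv2.imwrite('pics/m2.png',o)
E
```

```text
t: 3.03
tool_pos: [0.5727, -0.1914, 0.1094]
ee_rot: [-0.562, 0.827, -0.001, 0.0]
contact_force: [0.5, 0.5, -0.3]
grip_width: 0.998
grasp_force: 0.0
```

View pics/m2.png

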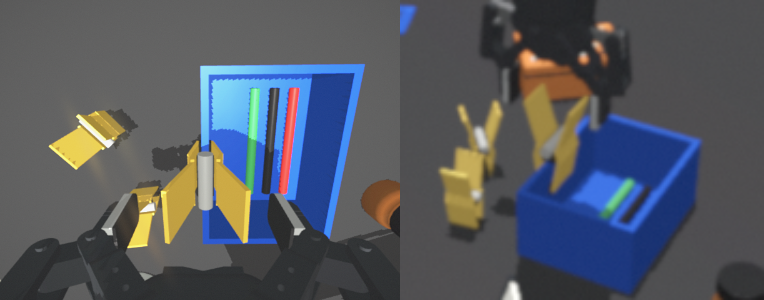

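```bash
python3 -m pendant '[[0,0,0,0,0,0],[0,0,0,0,0,0],[0,0,0,0,0,0],[0,0,0,0,0,0],[0,0,0,0,0,0],[0,0,0,0,0,0],[0,0,0,0,0,0],[0,0,0,0,0,0],[0,0,0,0,0,0],[0,0,0,0,0,0]]' 0 45
python3 - <<'E'
from h import *
c=bot.capture("wrist");save(c,"w3")
c=bot.capture("side");save(c,"s3")
import cv2
a=cv2.imread('pics/w3.png');b=cv2.imread('pics/s3.png')[170:310,260:430]
o=np.hstack([cv2.resize(a,(400,300)),cv2.resize(b,(364,300))]);cv2.imwrite('pics/m3.png',o)
E
```

```text
t: 3.97
tool_pos: [0.5733, -0.1913, 0.1118]
ee_rot: [-0.562, 0.827, -0.002, 0.001]
contact_force: [-5.7, 2.9, 20.7]
grip_width: 0.214
grasp_force: 44.7
```

View pics/m3.png

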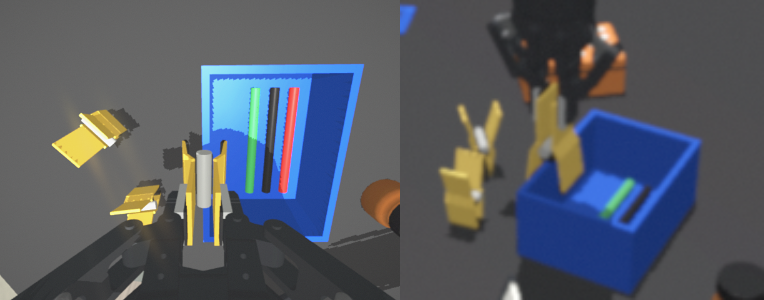

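```bash
python3 -m pendant '[[0,0,15,0,0,0],[0,0,40,0,0,0],[0,0,75,0,0,0],[0,0,110,0,0,0],[0,0,140,0,0,0],[0,0,150,0,0,0],[0,0,150,0,0,0],[0,0,150,0,0,0]]'
cat > goal.py <<'E'
from h import *
from scipy.spatial.transform import Rotation as R
np.set_printoptions(precision=4,suppress=True)
psi=np.radians(17.0);sx=np.array([np.cos(psi),np.sin(psi),0]);zz=np.array([0,0,1.])
th=np.radians(20);cz=-np.sin(th)*sx+np.cos(th)*zz;n=np.cos(th)*sx+np.sin(th)*zz;cy=np.cross(cz,n)
P=np.array([.5489,.1533,.1667])-.0025*n
Rt=np.column_stack([np.cross(-n,-cz),-n,-cz])
def go(d,off=.0368,P=P):
    s=bot.observe();R0=R.from_quat(s['ee_rot']).as_matrix()
    print('t',s['t'],'pos',s['tool_pos'],'shift',1e3*(P+cz*(d+off)-s['tool_pos']),'rot',R.from_matrix(Rt@R0.T).as_rotvec())
E
python3 - <<'E'
from goal import *
import pickle
s=pickle.load(open('side.pkl','rb'))
print(cy,proj(s,np.array([.5328,.2061,.167])-.156*cz),'vs 290.4 427.4')
c=bot.capture("wrist");save(c,"w4")
c=bot.capture("side");save(c,"s4")
import cv2
a=cv2.imread('pics/w4.png');b=cv2.imread('pics/s4.png')[100:310,260:430]
o=np.hstack([cv2.resize(a,(480,360)),cv2.resize(b,(291,360))]);cv2.imwrite('pics/m4.png',o)
go(.07)
E
```

```text
t: 4.73
tool_pos: [0.572, -0.1907, 0.2585]
ee_rot: [-0.562, 0.827, -0.0, 0.001]
contact_force: [-0.7, -0.0, -1.8]
grip_width: 0.214
grasp_force: 45.2
[-0.2924  0.9563  0.    ] [290.2582 427.0247] vs 290.4 427.4
t 4.8333 pos [ 0.5713 -0.1907  0.2567] shift [-59.5314 332.5968   9.4822] rot [-0.0143 -0.3579  0.6679]
```

View pics/m4.png

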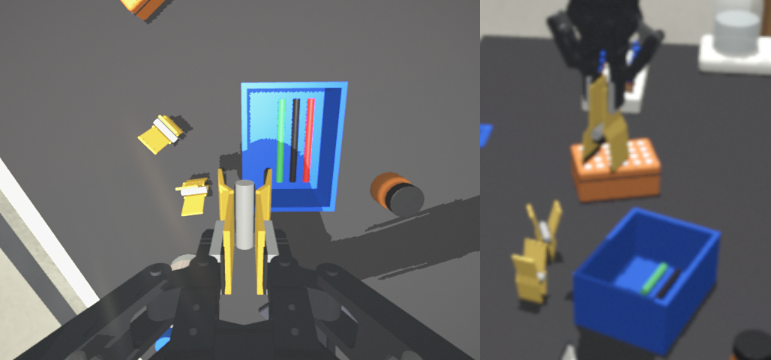

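```bash
python3 -m pendant '[[-6,20,30,0,0,0],[-12,50,40,-0.001,-0.036,0.067],[-18,85,40,-0.003,-0.09,0.167],[-24,120,40,-0.006,-0.143,0.267],[-30,155,40,-0.008,-0.2,0.374],[-36,190,40,-0.01,-0.25,0.468],[-42,225,40,-0.012,-0.3,0.561],[-50,260,40,-0.014,-0.358,0.668],[-56,293,40,-0.014,-0.358,0.668],[-60,318,40,-0.014,-0.358,0.668]]' && python3 -m pendant '[[0,13,-15,0,0,0],[0,15,-30,0,0,0],[0,15,-30,0,0,0],[0,15,-30,0,0,0],[0,15,-30,0,0,0]]'
python3 - <<'E'
from goal import *
import pickle,cv2
im={}
for k in("wrist","side","top"):
    c=bot.capture(k);save(c,k[0]+"5");pickle.dump(c,open(k[0]+"5.pkl","wb"));im[k]=c["img"][:,:,::-1]
go(.07)
o=np.zeros((600,800,3),np.uint8)
o[:330,:440]=cv2.resize(im["wrist"],(440,330))
o[:600,450:800]=cv2.resize(im["side"][230:470,240:380],(350,600),interpolation=2)
o[335:600,:440]=cv2.resize(im["top"][180:300,110:309],(440,265),interpolation=2)
cv2.imwrite('pics/m5.png',np.uint8(255*(o/255.)**.7))
E
```

```text
t: 5.67
tool_pos: [0.5101, 0.1282, 0.297]
ee_rot: [0.792, -0.585, 0.104, -0.14]
contact_force: [0.6, -0.3, -0.8]
grip_width: 0.22
grasp_force: 45.3
t: 6.08
tool_pos: [0.5122, 0.1417, 0.2683]
ee_rot: [0.792, -0.586, 0.104, -0.14]
contact_force: [1.0, 0.8, -0.5]
grip_width: 0.217
grasp_force: 45.3
t 6.2333 pos [0.5125 0.1418 0.269 ] shift [-0.7968  0.1744 -2.8057] rot [-0.0017  0.003   0.0004]
```

View pics/m5.png

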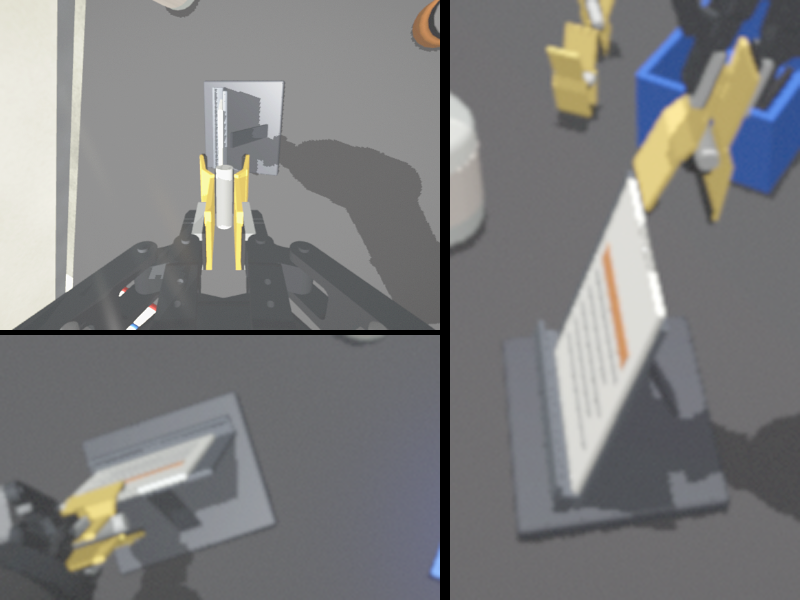

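```bash
python3 - <<'E'
from goal import *
import pickle
w=pickle.load(open('w5.pkl','rb'));i=w["img"].astype(int);hsv=cv2.cvtColor(w["img"],cv2.COLOR_RGB2HSV)
yel=(hsv[...,1]>110)&(hsv[...,0]>15)&(hsv[...,0]<35)&(hsv[...,2]>80)
wh=(hsv[...,1]<50)&(hsv[...,2]>150)
runs=lambda m:[(int(a),int(b)) for a,b in np.flatnonzero(np.diff(np.r_[0,m.astype(int),0])).reshape(-1,2) if b-a>2]
for r in range(130,400,15): print(r,'Y',[(a+250,b+250) for a,b in runs(yel[r,250:400])],'W',[(a+250,b+250) for a,b in runs(wh[r,250:400])])
print('cx',w["cx"],w["cy"])
s=bot.observe();Rm=R.from_quat(s['ee_rot']).as_matrix();T=s['tool_pos'];o=T+Rm[:,2]*.0368
print('clip org',proj(w,o),'jaw outs',[proj(w,o+Rm[:,2]*.035+Rm[:,1]*k) for k in(-.017,.017)])
print('handles',[proj(w,o-Rm[:,2]*.063+Rm[:,1]*k+Rm[:,0]*j) for k in(-.01,.01)for j in(-.018,.018)])
print('card top ctr ends',[proj(w,P+.0025*n+cy*k) for k in(-.055,.055)],'pack',[proj(w,P+cy*k) for k in(-.055,0,.055)])
E
```

```text
130 Y [] W [(297, 312), (315, 324), (337, 400)]
145 Y [] W [(298, 313), (315, 330), (378, 400)]
160 Y [] W [(299, 313), (315, 330), (377, 400)]
175 Y [] W [(299, 313), (316, 325), (327, 330), (378, 400)]
190 Y [] W [(300, 313), (315, 325), (390, 400)]
205 Y [] W [(306, 313), (316, 325), (327, 330)]
220 Y [] W [(310, 313), (316, 324)]
235 Y [(291, 298), (355, 363)] W [(310, 314), (316, 324), (376, 382)]
250 Y [(298, 307), (346, 362)] W [(314, 338), (375, 400)]
265 Y [(303, 312), (340, 361)] W [(314, 338)]
280 Y [(292, 295), (301, 312), (340, 361)] W [(314, 338)]
295 Y [(300, 312), (340, 352)] W [(288, 299), (315, 337), (352, 362)]
310 Y [(306, 312), (340, 345)] W [(285, 297), (315, 337), (354, 365)]
325 Y [(297, 312), (340, 351)] W [(282, 295), (315, 337), (356, 368)]
340 Y [(299, 311), (341, 352)] W [(280, 294), (357, 370)]
355 Y [(299, 310), (341, 351)] W []
370 Y [(300, 309), (342, 351)] W []
385 Y [(300, 309), (343, 351)] W []
cx 324.8152536945331 239.30738977566807
clip org [325.5585 276.9939] jaw outs [array([298.3815, 253.791 ]), array([352.3626, 253.8439])]
handles [array([300.3122, 386.717 ]), array([298.304 , 304.3823]), array([351.658, 386.734]), array([354.1866, 304.4232])]
card top ctr ends [array([324.5872, 158.987 ]), array([324.4904, 303.2953])] pack [array([328.2665, 158.9911]), array([327.9702, 235.9432]), array([327.7109, 303.3009])]
```

```bash
python3 -m pendant '[[4,1,-10,0,0,0],[8,2,-22,0,0,0],[12,4,-34,0,0,0],[15,5,-42,0,0,0],[17,5.5,-48,0,0,0],[19,6,-53,0,0,0],[20,6.2,-56,0,0,0],[20,6.2,-56,0,0,0],[20,6.2,-56,0,0,0]]'
python3 - <<'E'
from goal import *
import pickle
go(0,P=P+.001*n)
for k in("wrist","side"):
    c=bot.capture(k);save(c,k[0]+"6");pickle.dump(c,open(k[0]+"6.pkl","wb"))
print(bot.observe()['contact_force']@cz)
E
```

```text
t: 6.98
tool_pos: [0.5322, 0.1483, 0.2126]
ee_rot: [0.792, -0.586, 0.104, -0.141]
contact_force: [0.3, -0.0, -0.3]
grip_width: 0.214
grasp_force: 45.3
t 6.9833 pos [0.5322 0.1483 0.2126] shift [  3.2963   0.9313 -11.7932] rot [-0.0012  0.0025 -0.0003]
-1.0873996649381497
```

```bash
python3 -m pendant '[[1,0.3,-3,0,0,0],[2,0.6,-6,0,0,0],[2.8,0.9,-8,0,0,0],[2.8,0.9,-8,0,0,0],[2.8,0.9,-8,0,0,0]]'; python3 -m pendant '[[0.35,0.1,-1,0,0,0],[0.7,0.2,-2,0,0,0],[0.7,0.2,-2,0,0,0],[0.7,0.2,-2,0,0,0]]'; python3 -m pendant '[[0.17,0.05,-0.5,0,0,0],[0.35,0.1,-1,0,0,0],[0.35,0.1,-1,0,0,0],[0.35,0.1,-1,0,0,0]]'
```

```text
t: 7.5
tool_pos: [0.5352, 0.1494, 0.2045]
ee_rot: [0.792, -0.585, 0.104, -0.141]
contact_force: [1.2, 0.7, 1.3]
grip_width: 0.213
grasp_force: 45.4
t: 7.83
tool_pos: [0.5371, 0.1501, 0.205]
ee_rot: [0.791, -0.585, 0.105, -0.143]
contact_force: [-4.4, -2.8, 15.2]
grip_width: 0.213
grasp_force: 47.0
t: 8.17
tool_pos: [0.5382, 0.1506, 0.2054]
ee_rot: [0.791, -0.585, 0.106, -0.144]
contact_force: [-6.9, -3.3, 21.0]
grip_width: 0.219
grasp_force: 47.7
```

```bash
python3 -m pendant '[[-0.35,-0.1,0.7,0,0,0],[-0.35,-0.1,0.7,0,0,0],[-0.35,-0.1,0.7,0,0,0]]'; python3 - <<'E'
from goal import *
import pickle
im={}
for k in("wrist","side","top"):
    c=bot.capture(k);pickle.dump(c,open(k[0]+"7.pkl","wb"));im[k]=c["img"][:,:,::-1]
go(0)
o=np.zeros((600,800,3),np.uint8)
o[:330,:440]=cv2.resize(im["wrist"][130:370,160:480],(440,330),interpolation=2)
o[:600,450:800]=cv2.resize(im["side"][265:385,270:340],(350,600),interpolation=2)
o[335:600,:440]=cv2.resize(im["top"][205:285,125:258],(440,265),interpolation=2)
cv2.imwrite('pics/m7.png',np.uint8(255*(o/255.)**.7))
E
```

```text
t: 8.42
tool_pos: [0.5372, 0.1502, 0.2051]
ee_rot: [0.791, -0.585, 0.105, -0.143]
contact_force: [-5.4, -3.4, 15.7]
grip_width: 0.215
grasp_force: 47.2
t 8.5667 pos [0.5373 0.1502 0.2051] shift [-2.6365 -1.2499 -4.6382] rot [-0.0032  0.0071 -0.0013]
```

View pics/m7.png

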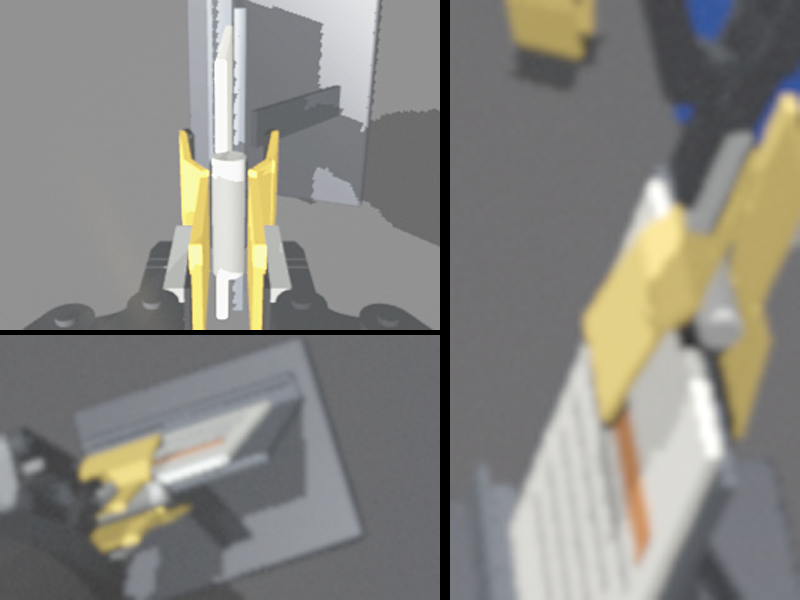

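```bash
python3 -m pendant '[[0,0,0,0,0,0],[0.1,0,-0.3,0,0,0],[0.1,0,-0.3,0,0,0]]' 0.32; python3 -m pendant '[[0.1,0,-0.3,0,0,0],[0.2,0,-0.6,0,0,0],[0.2,0,-0.6,0,0,0]]' 0.42;  python3 -m pendant '[[0.15,0,-0.5,0,0,0],[0.3,0.1,-0.9,0,0,0],[0.3,0.1,-0.9,0,0,0]]' 0.52
```

```text
t: 8.82
tool_pos: [0.5364, 0.1498, 0.203]
ee_rot: [0.792, -0.585, 0.104, -0.142]
contact_force: [-3.4, -1.8, 9.9]
grip_width: 0.322
grasp_force: 10.3
t: 9.07
tool_pos: [0.5357, 0.1492, 0.2007]
ee_rot: [0.792, -0.586, 0.104, -0.14]
contact_force: [-0.0, -0.5, 0.6]
grip_width: 0.422
grasp_force: 8.0
t: 9.32
tool_pos: [0.5361, 0.1495, 0.1998]
ee_rot: [0.792, -0.586, 0.104, -0.141]
contact_force: [1.2, 0.5, -1.2]
grip_width: 0.519
grasp_force: 6.1
```

```bash
python3 -m pendant '[[0.1,0,-0.3,0,0,0],[0.1,0,-0.3,0,0,0],[0.1,0,-0.3,0,0,0]]' 0.62;  python3 -m pendant '[[0,0,0,0,0,0],[0,0,0,0,0,0],[0,0,0,0,0,0],[0,0,0,0,0,0]]' 1; python3 -m pendant '[[-2,-1,7,0,0,0],[-8,-2,24,0,0,0],[-16,-5,47,0,0,0],[-26,-8,75,0,0,0],[-35,-11,100,0,0,0],[-38,-12,110,0,0,0],[-38,-12,110,0,0,0],[-38,-12,110,0,0,0],[-38,-12,110,0,0,0]]'
python3 - <<'E'
from goal import *
import pickle
for k in("wrist","side","top"):
    c=bot.capture(k);save(c,k[0]+"8");pickle.dump(c,open(k[0]+"8.pkl","wb"))
a,b=(pickle.load(open(f+".pkl","rb")) for f in("side","s8"))
s=b["img"];h=cv2.cvtColor(s,cv2.COLOR_RGB2HSV)
y=((h[...,0]>15)&(h[...,0]<35)&(h[...,1]>110)&(h[...,2]>80));y[:,:]&=False if 0 else True
n_,l,st,ce=cv2.connectedComponentsWithStats(y.astype(np.uint8));print([ (st[i].tolist(),ce[i]) for i in range(1,n_) if st[i,4]>60])
for d in(0,.004):
  o=P+d*cz;pts={'tipF':o+cz*.063+n*.0255,'tipB':o+cz*.063-n*.0255,'jawF':o-cz*.035+n*.008,'pinE':o+cz*.012+cy*.02}
  for k,p in pts.items():print(d,k,*[proj(b,p+cy*j) for j in(-.018,.018)])
# stand shift: compare before/after base region
d=cv2.absdiff(a["img"],s).max(2);print('diff stand base',[int(d[r0:r1,c0:c1].max()) for r0,r1,c0,c1 in((395,440,262,300),(365,440,330,350))])
E
```

```text
t: 9.57
tool_pos: [0.5362, 0.1495, 0.1998]
ee_rot: [0.792, -0.586, 0.104, -0.141]
contact_force: [1.2, 0.3, -0.6]
grip_width: 0.621
grasp_force: 0.0
t: 9.9
tool_pos: [0.5363, 0.1495, 0.2]
ee_rot: [0.792, -0.586, 0.104, -0.141]
contact_force: [0.1, -0.0, 0.2]
grip_width: 1.001
grasp_force: 0.0
t: 10.65
tool_pos: [0.4979, 0.1373, 0.3093]
ee_rot: [0.792, -0.586, 0.104, -0.14]
contact_force: [0.4, -0.6, -0.0]
grip_width: 1.001
grasp_force: 0.0
[([279, 217, 28, 60, 708], array([292.0946, 251.1794])), ([307, 282, 18, 68, 512], array([315.5527, 316.2402])), ([323, 288, 32, 58, 648], array([338.1512, 311.8549]))]
0 tipF [315.8369 283.9237] [319.7997 301.2554]
0 tipB [349.3255 289.6001] [354.5945 306.7669]
0 jawF [305.6329 335.0583] [308.8954 353.1132]
0 pinE [323.0546 322.7327] [327.2175 341.2411]
0.004 tipF [316.7681 281.7496] [320.7827 299.0398]
0.004 tipB [350.3296 287.4904] [355.6559 304.6189]
0.004 jawF [306.4697 333.1769] [309.7744 351.207 ]
0.004 pinE [323.9832 320.7199] [328.197  339.1981]
diff stand base [5, 47]
```

```bash
python3 - <<'E'
from goal import *
import pickle
L=lambda f:pickle.load(open(f+".pkl","rb"))
def comps(c):
    h=cv2.cvtColor(c["img"],cv2.COLOR_RGB2HSV);y=((h[...,0]>15)&(h[...,0]<35)&(h[...,1]>110)&(h[...,2]>80)).astype(np.uint8)
    n_,l,st,ce=cv2.connectedComponentsWithStats(y);return[(st[i].tolist(),ce[i]) for i in range(1,n_) if st[i,4]>60]
a=L("side");print('parked',comps(a))
bx=np.array([.9288,-.3706,0]);by=np.array([.3706,.9288,0]);o=np.array([.571,-.192,.075]);z=np.array([0,0,1.])
for nm,p in(('tip+x',o+z*.063+bx*.0255),('tip-x',o+z*.063-bx*.0255),('jaw+',o-z*.035+bx*.008)):print(nm,*[proj(a,p+by*j) for j in(-.018,.018)])
# white card top-edge in before/after side images: corners via brightest runs
for f in("side","s8"):
    c=L(f);g=cv2.cvtColor(c["img"],cv2.COLOR_RGB2GRAY).astype(int)
    for r in(302,304,306,350,353,355,357,359): print(f,r,g[r,305:335].tolist())
w=L("w8");print('wrist',comps(w),[proj(w,P+d*cz+cz*.063+n*k) for d in(0,.004) for k in(-.0255,.0255)])
h=cv2.cvtColor(w["img"],cv2.COLOR_RGB2HSV);wh=(h[...,1]<50)&(h[...,2]>150)
print('card edge col319 rows',[ (int(a_),int(b_)) for a_,b_ in np.flatnonzero(np.diff(np.r_[0,wh[:,319].astype(int),0])).reshape(-1,2)],[proj(w,P+.0025*n+cy*k+d*cz) for d in(0,.004) for k in(-.055,.055)])
E
```

```text
parked [([318, 208, 16, 39, 310], array([325.0161, 223.7806])), ([331, 214, 18, 45, 255], array([338.3922, 235.5098])), ([279, 217, 28, 60, 711], array([292.1294, 251.1547]))]
tip+x [325.8711 207.2776] [317.136  215.5235]
tip-x [347.7526 213.7009] [339.3897 222.2791]
jaw+ [333.1062 247.7708] [324.9463 256.59  ]
side 302 [79, 79, 80, 79, 85, 136, 204, 233, 228, 186, 117, 80, 79, 80, 78, 79, 81, 79, 79, 79, 79, 80, 79, 80, 80, 80, 79, 80, 78, 79]
side 304 [81, 79, 79, 80, 109, 162, 212, 249, 255, 221, 144, 85, 80, 80, 79, 79, 78, 79, 80, 80, 79, 79, 79, 80, 78, 80, 79, 80, 80, 80]
side 306 [80, 81, 82, 107, 158, 192, 216, 244, 255, 236, 184, 113, 81, 79, 80, 79, 80, 79, 78, 79, 79, 81, 79, 79, 80, 79, 80, 79, 80, 78]
side 350 [137, 146, 176, 199, 207, 207, 208, 208, 207, 208, 207, 208, 208, 208, 208, 212, 231, 253, 254, 219, 143, 87, 79, 80, 79, 79, 79, 79, 79, 79]
side 353 [139, 138, 160, 191, 205, 208, 208, 208, 207, 208, 208, 208, 208, 207, 207, 208, 219, 247, 255, 250, 208, 131, 83, 79, 79, 80, 80, 78, 79, 78]
side 355 [145, 136, 147, 178, 199, 207, 207, 207, 208, 207, 207, 207, 20
[... 1265 characters left out ...]
81, 79, 80]
s8 357 [158, 138, 141, 159, 179, 197, 205, 208, 208, 208, 208, 208, 208, 208, 208, 208, 206, 196, 182, 168, 141, 108, 89, 85, 86, 85, 85, 83, 76, 73]
s8 359 [168, 142, 136, 154, 186, 203, 207, 208, 208, 207, 208, 208, 208, 208, 208, 206, 195, 176, 152, 122, 104, 98, 91, 88, 88, 88, 88, 88, 87, 81]
wrist [([289, 190, 28, 84, 1263], array([304.9137, 231.3476])), ([332, 190, 32, 83, 1495], array([346.9017, 233.2174]))] [array([365.7543, 244.8515]), array([290.4562, 244.7468]), array([366.3843, 246.8568]), array([289.9061, 246.7498])]
card edge col319 rows [(119, 281)] [array([324.6769, 152.9201]), array([324.5955, 279.381 ]), array([324.6651, 153.4007]), array([324.584 , 281.3105])]
```

```bash
python3 - <<'E'
from goal import *
import pickle
L=lambda f:cv2.cvtColor(pickle.load(open(f+".pkl","rb"))["img"],cv2.COLOR_RGB2GRAY)
a,b=L("s7"),L("s8")
for (x,y,w,h) in((319,324,10,12),(317,322,14,16)):
    up=lambda i:cv2.resize(i,None,fx=8,fy=8,interpolation=2)
    t=up(a[y:y+h,x:x+w]);r=cv2.matchTemplate(up(b[y-6:y+h+6,x-6:x+w+6]),t,cv2.TM_CCOEFF_NORMED);_,m,_,p=cv2.minMaxLoc(r);print(m,np.array(p)/8-6)
print(a[322:342,319:330]);print(b[322:342,319:330])
E
```

```text
0.9034326076507568 [ 1.625 -1.75 ]
0.8358302712440491 [ 2.125 -1.375]
[[139 137 140 143 142 138 134 132 133 134 137]
 [139 138 143 144 142 139 134 128 131 133 137]
 [141 140 144 144 144 141 135 129 130 133 136]
 [142 142 145 146 145 142 137 131 131 131 136]
 [139 141 145 149 157 161 155 142 132 131 137]
 [129 139 147 160 181 190 184 163 139 131 136]
 [116 136 148 166 180 185 180 166 147 135 133]
 [104 128 140 149 154 153 150 147 143 137 133]
 [ 87 116 128 130 129 127 127 129 132 133 132]
 [ 74 108 121 124 123 123 123 122 126 129 131]
 [ 64 100 118 122 124 123 122 124 125 130 131]
 [ 51  82 106 115 118 119 121 126 130 131 131]
 [ 69  66  78  89  94 100 112 125 131 131 132]
 [120  82  57  57  66  85 113 127 131 132 132]
 [152 106  64  46  59  96 120 130 132 132 133]
 [169 128  78  51  62  97 122 131 133 131 132]
 [179 145  90  54  54  87 116 130 132 132 132]
 [183 151  99  59  50  77 113 128 131 132 132]
 [203 176 121  67  48  69 108 127 131 133 133]
 [240 221 170  95  51  62  99 122 131 132 132]]
[[163 142 138 144 148 162 178 170 147 136 135]
 [173 148 140 143 150 170 191 179 149 133 
[... 151 characters left out ...]
 113 107 131 142 150 170 174 155 134 127]
 [115  83  92 132 142 138 143 143 132 126 124]
 [ 81  56  78 120 132 129 126 125 124 124 124]
 [ 52  37  63 106 121 124 124 122 123 123 124]
 [ 39  29  48  87 112 120 123 123 124 124 131]
 [ 56  39  40  65  94 110 116 117 121 129 138]
 [111  93  75  69  79  89  91  94 113 132 142]
 [165 154 129 111 108 104  96  99 121 138 145]
 [184 178 153 135 134 133 129 130 138 143 145]
 [184 184 162 142 143 144 143 143 145 146 144]
 [199 204 181 154 146 145 145 145 146 144 141]
 [231 240 219 176 151 145 145 146 145 142 136]
 [240 254 241 200 157 145 146 146 143 138 128]
 [233 254 252 216 163 145 146 144 141 133 117]
 [224 250 254 224 169 146 145 142 135 122 103]]
```

```bash
python3 -m pendant '[[10,3,-30,0,0,0],[22,7,-65,0,0,0],[31,10,-90,0,0,0],[36,11.5,-103,0,0,0],[37.3,11.8,-108,0,0,0],[37.3,11.8,-108,0,0,0],[37.3,11.8,-108,0,0,0]]'; python3 -m pendant '[[0,0,0,0,0,0],[0,0,0,0,0,0],[0,0,0,0,0,0],[0,0,0,0,0,0],[0,0,0,0,0,0]]' 0.55 ; python3 -m pendant '[[0,0,0,0,0,0],[0,0,0,0,0,0],[0,0,0,0,0,0]]' 0.42
```

```text
t: 11.38
tool_pos: [0.5357, 0.1492, 0.2021]
ee_rot: [0.792, -0.586, 0.104, -0.14]
contact_force: [0.3, -0.4, 0.2]
grip_width: 1.004
grasp_force: 0.0
t: 11.8
tool_pos: [0.5358, 0.1495, 0.2029]
ee_rot: [0.792, -0.585, 0.104, -0.142]
contact_force: [-1.7, -0.3, 3.7]
grip_width: 0.548
grasp_force: 2.3
t: 12.05
tool_pos: [0.5362, 0.1497, 0.2032]
ee_rot: [0.792, -0.585, 0.104, -0.142]
contact_force: [-3.7, -0.9, 7.4]
grip_width: 0.425
grasp_force: 9.2
```

```bash
python3 -m pendant '[[0.1,0,-0.4,0,0,0],[0.2,0,-0.8,0,0,0],[0.2,0,-0.8,0,0,0],[0.2,0,-0.8,0,0,0]]'
cat > pin.py <<'E'
from goal import *
import pickle,sys
c=bot.capture("side");pickle.dump(c,open(sys.argv[1]+".pkl","wb"))
g=lambda i:cv2.resize(cv2.cvtColor(i,cv2.COLOR_RGB2GRAY),None,fx=8,fy=8,interpolation=2)
b=c["img"]
for ref in("s7","s8"):
    a=pickle.load(open(ref+".pkl","rb"))["img"]
    x,y,w,h=(319,324,10,12) if ref=="s7" else (321,322,9,11)
    r=cv2.matchTemplate(g(b[y-6:y+h+6,x-6:x+w+6]),g(a[y:y+h,x:x+w]),cv2.TM_CCOEFF_NORMED);_,m,_,p=cv2.minMaxLoc(r);print(ref,round(m,3),np.array(p)/8-6)
f=bot.observe()['contact_force'];print('F cz',f@cz,'n',f@n)
E
python3 pin.py s9
```

```text
t: 12.38
tool_pos: [0.5369, 0.1499, 0.2033]
ee_rot: [0.791, -0.585, 0.105, -0.142]
contact_force: [-4.9, -2.0, 10.9]
grip_width: 0.419
grasp_force: 9.9
s7 0.92 [-0.625 -0.375]
s8 0.914 [-2.625  1.125]
F cz 13.382179180475138 n -0.45446655343085585
```

```bash
python3 -m pendant '[[0.2,0,-0.6,0,0,0],[0.3,0.1,-0.8,0,0,0]]' 0.46; python3 -m pendant '[[0.2,0,-0.6,0,0,0],[0.3,0.1,-0.9,0,0,0]]' 0.49; python3 pin.py s10
```

```text
t: 12.6
tool_pos: [0.5369, 0.1499, 0.2021]
ee_rot: [0.792, -0.585, 0.104, -0.142]
contact_force: [-4.8, -1.6, 12.1]
grip_width: 0.46
grasp_force: 9.6
t: 12.77
tool_pos: [0.5372, 0.15, 0.2011]
ee_rot: [0.792, -0.585, 0.104, -0.142]
contact_force: [-4.6, -1.3, 12.1]
grip_width: 0.49
grasp_force: 9.4
s7 0.896 [ 0.125 -0.5  ]
s8 0.905 [-1.75   1.125]
F cz 11.555324501261746 n -1.8867041806591098
```

Still seated and loaded; continue with the same follow.

```bash
python3 -m pendant '[[0.2,0,-0.6,0,0,0],[0.3,0.1,-0.9,0,0,0]]' 0.52; python3 -m pendant '[[0.2,0,-0.6,0,0,0],[0.3,0.1,-0.9,0,0,0]]' 0.55; python3 pin.py s11
```

```text
t: 12.98
tool_pos: [0.5375, 0.1501, 0.2001]
ee_rot: [0.792, -0.585, 0.104, -0.142]
contact_force: [-4.2, -2.0, 10.6]
grip_width: 0.521
grasp_force: 9.1
t: 13.15
tool_pos: [0.5372, 0.1498, 0.198]
ee_rot: [0.792, -0.585, 0.104, -0.141]
contact_force: [-0.9, -0.2, 3.4]
grip_width: 0.552
grasp_force: 2.5
s7 0.897 [ 1.  -0.5]
s8 0.917 [-0.875  1.125]
F cz 4.105185228434292 n 0.4032900069983064
```

```bash
python3 -m pendant '[[0.1,0,-0.4,0,0,0],[0.2,0,-0.6,0,0,0]]' 0.6; python3 -m pendant '[[0,0,0,0,0,0],[0,0,0,0,0,0],[0,0,0,0,0,0],[0,0,0,0,0,0],[0,0,0,0,0,0]]' 1; python3 -m pendant '[[-2,-1,7,0,0,0],[-8,-2,24,0,0,0],[-16,-5,47,0,0,0],[-26,-8,75,0,0,0],[-35,-11,100,0,0,0],[-38,-12,110,0,0,0],[-38,-12,110,0,0,0],[-38,-12,110,0,0,0],[-38,-12,110,0,0,0]]'
python3 pin.py s12; python3 - <<'E'
from goal import *
import pickle
for f in("s8","s12"):
    b=pickle.load(open(f+".pkl","rb"));h=cv2.cvtColor(b["img"],cv2.COLOR_RGB2HSV)
    y=((h[...,0]>15)&(h[...,0]<35)&(h[...,1]>110)&(h[...,2]>80)).astype(np.uint8)
    n_,l,st,ce=cv2.connectedComponentsWithStats(y);print(f,[(st[i].tolist(),ce[i]) for i in range(1,n_) if st[i,4]>60])
a=pickle.load(open("s12.pkl","rb"))["img"];g=cv2.cvtColor(a,cv2.COLOR_RGB2GRAY).astype(int);print(g[302,305:316],g[355,318:330])
E
```

```text
t: 13.37
tool_pos: [0.5369, 0.1495, 0.1965]
ee_rot: [0.792, -0.586, 0.104, -0.14]
contact_force: [-0.7, 0.7, -0.4]
grip_width: 0.601
grasp_force: 0.0
t: 13.78
tool_pos: [0.5372, 0.1497, 0.1969]
ee_rot: [0.792, -0.586, 0.104, -0.141]
contact_force: [-0.1, -0.4, -1.3]
grip_width: 0.997
grasp_force: 0.0
t: 14.53
tool_pos: [0.4988, 0.1375, 0.3064]
ee_rot: [0.792, -0.586, 0.104, -0.14]
contact_force: [0.6, 0.9, -0.9]
grip_width: 1.0
grasp_force: 0.0
s7 0.881 [ 0.75 -0.75]
s8 0.977 [-0.875  0.875]
F cz 0.8607321271134218 n -0.3231383018638414
s8 [([279, 217, 28, 60, 708], array([292.0946, 251.1794])), ([307, 282, 18, 68, 512], array([315.5527, 316.2402])), ([323, 288, 32, 58, 648], array([338.1512, 311.8549]))]
s12 [([279, 217, 28, 60, 709], array([292.103 , 251.1128])), ([305, 284, 19, 68, 519], array([314.3218, 319.0212])), ([323, 289, 31, 57, 638], array([337.5533, 312.3041]))]
[ 80  80  79  80  85 137 204 234 229 189 143] [208 208 208 211 225 246 248 214 142  86  80  79]
```

```bash
python3 -c "
from rig import bot
print(bot.finish_job())"
```

```text
the job is handed in; nothing more can be done
None
```

I handed the job in with the clip closed over the middle of the card's top edge, pinching the card and backboard, though no pass/fail result came back. My last camera estimate puts the throat 1 to 2.5 mm above the edge (limit 4 mm). The first release left it about 4 mm high, so I re-squeezed and pushed it home. The card looked unmoved in the side view, and no push I read went over about 23 N.

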